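Unpin the carving turntable, park the pin and turn the blank to the mark

ROBOT

A 6-joint arm with a two-finger parallel gripper is mounted at the origin on the work surface. World frame = base frame: x ahead of the robot, y to its left, z up, the work surface at z = 0. Lengths are in m, angles in rad, forces in N, time in s.
With the tool pointing down it reaches from about 0.3 to 0.875 m from the base axis. Payload 4.2 kg.
Tool frame: the origin (TCP) lies on the centre line of the jaws, within the pads' length; the fingertips stand bot.nose_length ahead of it and the grasp point (between the pads) lies 5 mm behind it (bot.nose_length is the distance from the TCP to the fingertips, in m); z points along the fingers, y is the direction in which the jaws open and shut (so a half turn about z gives the same grasp; the last joint's range is limited). The gripper opens to 85 mm and grips with 20 to 120 N. Pads are 22 mm wide; open, the fingers measure 114 mm over their backs; the gripper's body (76 mm by 85 mm) begins 54 mm behind the grasp point. The pads swing forward as they close: fully open they stand 13 mm farther back than shut.
Start: joints at [1.228, 0.32, 1.565, -0, 1.257, -0.02], TCP at [0.182, 0.545, 0.245] pointing down, gripper open.
Joint ranges: [-3.11, 3.11], [-0.84, 2.01], [0.21, 2.61], [-1.34, 4.49], [0.05, 2.63], [-2.56, 2.56]. Speed limits (rad/s): [2.57, 2.57, 3.14, 3.14, 3.14, 3.14].

INTERFACE

Orientations are given as a unit quaternion [x, y, z, w].
In Python, from rig import bot, viewer gives the robot as it stands. The module is installed in compiled form; this text tells all that it offers.
- The arm moves only by the shell command python3 -m pendant 'ROWS' [OPENING]. ROWS is JSON, a list of rows, each a list of 6 numbers: the shift along the tool's x, y, z in units of 30 mm (1.0 is 30 mm), then the turn, a rotation vector about the tool's x, y, z in units of 8 degrees (1.0 is 8 degrees). A call has 1 to 20 rows; each row shifts and turns the pose as measured when the row begins, along the tool's axes as they then stand; what a row does not reach is not made up. A row lasts 1/10 s, in which the tool goes at most 50 mm and 8.59 degrees, less where a joint would pass 70% of its speed; a pose out of reach is approached as far as the arm can. A call is refused whole if a number of a shift passes 1 or a number of a turn 1, either way. A call with a gripper value outside its range is refused whole. OPENING is the opening, from 0 (shut) to 1 (fully open), set as the call begins (- or left out, the last holds). The fingers move at their own pace and stop on an object; the grip force is fixed at half the most. Time passes only in rows, so rows that do not move let the fingers close. It gives the time, the measured TCP pose, the force and the opening at its end, in the units of the state.
- bot.sense(): the state, without advancing time (a new reading comes with each control period).
- viewer.snapshot(name): name is "side" or "top" or "wrist"; returns a dict with "image" (400x640x3 uint8, red, green, blue), "fov_y" (degrees; the focal length in pixels is half the picture's height over the tangent of half this angle, whatever the lens; pixels are square), "cx", "cy" (the principal point, pixels), "pose" (4x4, takes a point from camera to world coordinates); the wrist camera has in their place "hand_eye" (4x4, takes a point from camera to tool coordinates, whose origin is the TCP and whose axes are the flange's). Camera axes: x right, y down, z forward; pixel columns grow to the right and rows downward; lengths in m; the calibration is good to about 2 mm. The wrist camera is an equidistant fisheye: a pixel r from the principal point sees the ray r / f radians off the axis. A picture is of the moment at which its call begins: read the wrist's pose just before it. There is no depth.
- bot.sign_off(): hands the job in, once; it reports no verdict.
The state is a dict: "time_s": time; "joints": joint angles; "qd": joint speeds; "joint_efforts": joint torques, N m; "eef_pos": TCP position; "tool_rot": TCP orientation; "ft_force": force on the tool from outside, world axes, zero at the start; "wrist_torque": the same for the moment, N m; "width": finger opening in m.
Only numpy, scipy, OpenCV 4.12 (cv2) and the standard library are available. Lean on these libraries where they do the work, as an engineer would, in place of code of your own. Each camera call takes 0.05 s, during which the arm holds its last target.

TASK

Unlock the carving turntable: draw the orange-handled locking pin straight up out of its bore and park it in the notch of the blue pin stand, hanging upright by its collar behind the yellow lips, and let go of it. Then turn the disc, which has a black handle post for this, until the yellow pointer lines up with the green mark, and let go. Leave the green mark, the jar, the bowl and the mallet where they are.

Things in the scene. Friction and masses are not known exactly. Their poses are not given: they have to be found in the camera images.
- pin_center (a point): Centre of the loose upright locking pin, 104 mm tall, 0.11 to 0.22 kg; z runs up along the pin. From below: steel shank 16 mm in diameter, 48 mm long; steel collar 34 mm in diameter, 6 mm thick (this point is 4 mm above its underside); orange round grip 24 mm in diameter, 2 to 52 mm above this point. At the start the collar rests on the dark steel ear of the disc, the shank in its bore.
- bore_mouth (a point): Centre of the pin's bore at the top face of the disc's ear (52 mm above the bench), 145 mm from the disc's axis; turns with the disc. The bore is 19 mm in diameter; the shank fills its 48 mm, through the ear (18 mm) into the fixed base, so that the disc cannot turn until the pin is out.
- notch_seat (a point): Where the pin's axis should stand in the notch, at the level of the top face (75 mm above the bench) of the blue stand's plate. The notch is a slot 20 mm wide along this point's x, open at the plate's -x edge and open above and below; it ends 11 mm beyond this point in +x. When the collar lies flat on the plate the pin's centre is 4 mm above this point.
- stand: Blue pin stand, fixed to the bench; axes as the notch's, origin on the bench 6 mm in +x from the seat. Top plate 77 (x) x 72 (y) x 12 mm, its open edge at x = -39 mm. At the open end (x -39 to -28 mm) a yellow lip 4 mm high stands on the plate at each side of the slot, y 10 to 36 mm: the collar must pass above the lips and sit behind them. Below the plate it is free down to 12 mm; the upright is at x = +30 mm.
- disc (a joint): Angle of the disc on its vertical axis (rad): 0 as locked, growing anticlockwise seen from above, free from -0.3 to 1.6. It turns against light friction (about 3 N at the handle) and stays where it is left.
- handle (a point): Grip point of the handle, an upright black round post 22 mm in diameter and 62 mm tall fixed on the disc 98 mm from its axis; the point is on the post's axis, 36 mm above the disc's top, 26 mm below the post's top. A bowl blank (58 mm radius, top 45 mm above the disc) is fixed on the disc's middle. The post moves on a circle about the disc's axis.
- disc_axis (a point): Point on the disc's vertical axis at its top face, 52 mm above the bench. The disc is pale plywood, 115 mm in radius and 18 mm thick.
- pointer_tip (a point): Tip of the yellow pointer, a flat bar 50 x 16 x 6 mm on the disc, straight outside the handle, 143 mm from the disc's axis; turns with the disc.
- mark (a point): Inner top edge of the green mark, a 22 mm block at the end of an arm of the base, 143 mm from the disc's axis and 9 mm lower than the pointer tip. The pointer is lined up when its tip is above this point. The mark is 0.55 to 1.1 rad anticlockwise of the pointer at the start; its arm is stiff and must stay as it is.
- jar: Bystander: amber glass jar with steel lid, 66 mm in diameter and 85 mm tall; origin under its middle.
- bowl: Bystander: dark wooden bowl, 110 mm in diameter and 50 mm tall; origin under its middle.
- mallet: Bystander: wooden mallet lying on the bench, 245 mm long, head 60 x 120 x 70 mm towards its +x, handle towards -x; origin on the bench 100 mm before the head's middle.
Mind the look-alikes: they are no part of the job. What is meant by the part that bears pin_center is not purple or turquoise, and is the larger of those in its own colour.

How it is judged:
On the way, in this order (a step that is already met when the one before it is completed fails the run):
1. the pin is drawn up clear of its bore, by 50 mm or more (z of pin_center in the frame of bore_mouth above 0.054 m), for 0.1 s.
2. the pin hangs upright in the notch, collar flat on the plate (horizontal distance between pin_center and notch_seat below 0.009 m and z of pin_center in the frame of notch_seat between -0.001 and 0.0075 m and angle between pin_center's own z axis and vertical below 0.12 rad), for 0.3 s.
3. the pointer is lined up with the green mark (horizontal distance between pointer_tip and mark below 0.01 m), for 0.2 s.
At the end, for the whole second after the job is handed in: The pin stands in the stand's notch: within 9 mm of the seat point horizontally, collar on the plate (pin centre -1 to 7.5 mm above the seat point), tilted less than 0.12 rad; the pointer tip is within 10 mm of the mark horizontally and the disc is at rest (all of step 2 and horizontal distance between pointer_tip and mark below 0.01 m and velocity of joint disc between -0.05 and 0.05 rad/s); the robot touches nothing.
It fails at once if the green mark is moved more than 10 mm (distance of mark from where it was at the start of the episode above 0.01 m).
It fails at once if the jar, bowl or mallet is moved more than 30 mm (distance of any of jar, bowl, mallet from where it was at the start of the episode above 0.03 m).
It also fails if it takes over 58 s, if anything falls off the work surface, if the arm or the gripper's body presses on something with over 40 N, if the wrist force passes 120 N, or if a joint passes its speed limit or range.

## Working session

There is one attempt and no reset: what is moved stays moved. The work goes in short steps, Python scripts to look and compute and a shell command to move; the robot and the scene stay as the last step left them, time stands still between calls to the robot, and variables do not carry over. Pictures are saved under pics/ and viewed, and the job is handed in when it is done.

```bash
mkdir -p pics
python3 - <<'E'
from rig import bot, viewer
import cv2,numpy as np,pickle
s=bot.sense();print(s);print(bot.nose_length)
for n in ["side","top","wrist"]:
    d=viewer.snapshot(n);cv2.imwrite(f"pics/{n}0.png",d["image"][:,:,::-1]);pickle.dump((d,s),open(f"{n}0.pkl","wb"))
    print(n,{k:(np.round(v,4).tolist() if not np.isscalar(v) else v) for k,v in d.items() if k!="image"})
E
```

```text
{'time_s': 0.0, 'joints': array([ 1.22795311e+00,  3.20291739e-01,  1.56573189e+00,  1.62544958e-06,
        1.25744224e+00, -1.99980890e-02]), 'qd': array([-0.00059548,  0.00034416, -0.00087856, -0.00014836,  0.00039787,
        0.00057998]), 'joint_efforts': array([ 1.39843683e-03, -4.15512121e+01, -2.34163445e+01,  3.20559066e-04,
        8.26068077e-03,  5.14604125e-06]), 'eef_pos': array([0.18226076, 0.54483211, 0.24446184]), 'tool_rot': array([ 1.60722617e-01,  9.86999171e-01, -9.21094935e-04, -1.69749260e-04]), 'ft_force': array([-0.83324336,  0.03087018,  0.6317098 ]), 'wrist_torque': array([ 0.03318237,  0.00359765, -0.00865653]), 'width': 0.08516278534371215}
0.014
side {'fov_y': 50.11086242895723, 'cx': 326.57289306672624, 'cy': 194.13170371631495, 'pose': [[-0.9494, -0.1718, 0.2628, 0.2961], [-0.3139, 0.5248, -0.7913, 0.7378], [-0.002, -0.8337, -0.5522, 0.6111], [0.0, 0.0, 0.0, 1.0]]}
top {'fov_y': 50.60337824803968, 'cx': 324.10482737719053, 'cy': 196.66163946747088, 'pose': [[0.0289, -0.9914, 0.1274, 0.4288], [-0.9996, -0.0292, -0.0, -0.0099], [0.0038, -0.1273, -0.9919, 1.0166], [0.0, 0.0, 0.0, 1.0]]}
wrist {'fov_y': 65.70646984690485, 'cx': 324.804940460114, 'cy': 203.7128977243223, 'hand_eye': [[-0.0004, -0.9483, -0.3174, 0.0822], [1.0, -0.0005, 0.0001, -0.0002], [-0.0003, -0.3174, 0.9483, -0.1286], [0.0, 0.0, 0.0, 1.0]]}
```

View pics/side0.png

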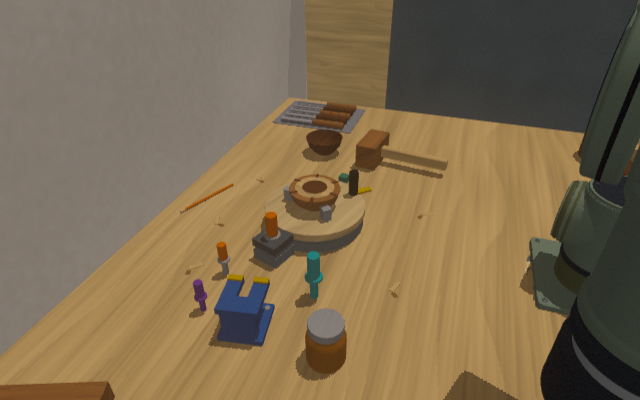

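View pics/top0.png

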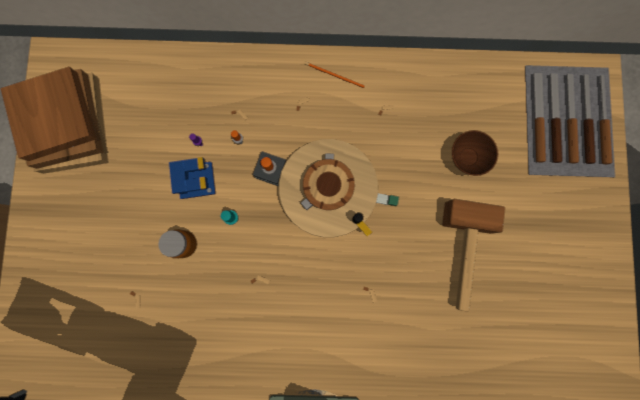

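View pics/wrist0.png

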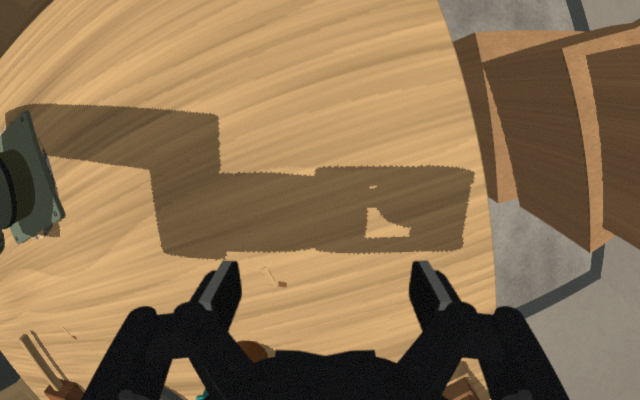

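The pin candidates in the top view are orange in the dark ear (266,163), small orange loose (236,136), purple (196,139) and turquoise (229,215). The pin meant is the larger orange one, standing in the dark ear at (266,163). I'll confirm this in enlarged crops.

```bash
python3 - <<'E'
import cv2,pickle
d,_=pickle.load(open("top0.pkl","rb"));im=d["image"][:,:,::-1]
c=im[120:250,150:410];cv2.imwrite("pics/topc.png",cv2.resize(c,None,fx=3,fy=3,interpolation=cv2.INTER_CUBIC))
d,_=pickle.load(open("side0.pkl","rb"));im=d["image"][:,:,::-1]
c=im[160:350,180:390];cv2.imwrite("pics/sidec.png",cv2.resize(c,None,fx=3,fy=3,interpolation=cv2.INTER_CUBIC))
E
cat > h.py <<'E'
import numpy as np,cv2,pickle
from scipy.spatial.transform import Rotation as R
def cam(d,s=None):
    f=d["image"].shape[0]/2/np.tan(np.radians(d["fov_y"]/2))
    if "pose" in d: T=np.array(d["pose"]);fish=False
    else:
        W=np.eye(4);W[:3,:3]=R.from_quat(s["tool_rot"]).as_matrix();W[:3,3]=s["eef_pos"]
        T=W@np.array(d["hand_eye"]);fish=True
    return f,d["cx"],d["cy"],T,fish
def ray(c,u,v):
    f,cx,cy,T,fish=c
    x,y=(u-cx)/f,(v-cy)/f
    if fish:
        r=np.hypot(x,y);k=np.sin(r)/r if r>0 else 1;D=np.array([x*k,y*k,np.cos(r)])
    else: D=np.array([x,y,1.])
    return T[:3,3],T[:3,:3]@D
def atz(c,u,v,z):
    o,D=ray(c,u,v);return o+D*(z-o[2])/D[2]
def proj(c,p):
    f,cx,cy,T,fish=c
    q=T[:3,:3].T@(np.asarray(p)-T[:3,3])
    if fish:
        rr=np.hypot(q[0],q[1]);th=np.arctan2(rr,q[2]);k=th/rr
        return cx+f*q[0]*k,cy+f*q[1]*k
    return cx+f*q[0]/q[2],cy+f*q[1]/q[2]
def load(n):
    d,s=pickle.load(open(n+".pkl","rb"));return d,s,cam(d,s)
def snap(name,tag):
    from rig import bot,viewer
    s=bot.sense();d=viewer.snapshot(name)
    pickle.dump((d,s),open(tag+".pkl","wb"));cv2.imwrite(f"pics/{tag}.png",d["image"][:,:,::-1])
    return d,s,cam(d,s)
E
```

```text
(no output)
```

View pics/topc.png

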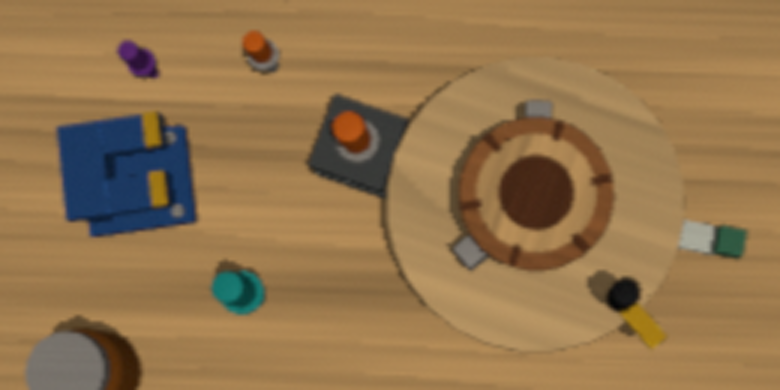

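View pics/sidec.png

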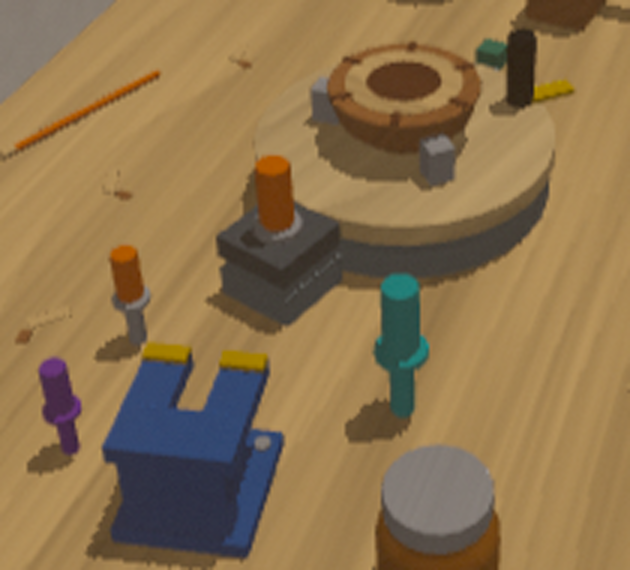

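The crops confirm it: the larger orange pin stands with its collar on the dark ear, grip top at top-view pixel (266.7,162.3). The blue stand's slot opens to the right (world -y), with its lips at about (200.5,163) and (202.7,183).

Run:
```python
from h import *
d,s,c=load("top0")
P=lambda u,v,z:np.round(atz(c,150+u/3,120+v/3,z),4)
print("pin top",P(350,126,.108))
print("jar",P(68,370,.085)); 
print("lips",P(151,130,.079),P(158,189,.079))
print("plate corners: TL",P(58,127,.075),"BL",P(68,220,.075))
print("slot end corners",P(105,155,.075),P(109,181,.075))
print("axis(bowl top centre)",P(537,193,.097), "disc LR/TB", P(384,205,.05),P(684,205,.05),P(535,57,.05),P(535,350,.05))
print("handle top",P(625,292,.114),"pointer tip",P(658,340,.058),"mark inner",P(718,240,.049))
ds,_,cs=load("side0")
S=lambda u,v,z:np.round(atz(cs,180+u/3,160+v/3,z),4)
print("side pin top",S(273,166,.108),"lips",S(166,353,.079),S(244,360,.079),"slot end",S(178,411,.075),S(210,412,.075),"plate near corners",S(107,443,.075),S(217,457,.075))
print("handle top side",S(521,36,.114),"tip",S(571,86,.058),"mark",S(491,47,.049))
```

```text
pin top [0.6182 0.1178 0.108 ]
jar [0.4359 0.318  0.085 ]
lips [0.6167 0.2712 0.079 ] [0.5721 0.263  0.079 ]
plate corners: TL [0.6178 0.3426 0.075 ] BL [0.5473 0.3298 0.075 ]
slot end corners [0.5974 0.3057 0.075 ] [0.5777 0.3013 0.075 ]
axis(bowl top centre) [ 0.5745 -0.0199  0.097 ] disc LR/TB [0.5692 0.097  0.05  ] [ 0.576  -0.1339  0.05  ] [ 0.6895 -0.0159  0.05  ] [ 0.4615 -0.0222  0.05  ]
handle top [ 0.5023 -0.0844  0.114 ] pointer tip [ 0.4714 -0.1146  0.058 ] mark inner [ 0.5497 -0.1605  0.049 ]
side pin top [0.6163 0.1234 0.108 ] lips [0.6176 0.2747 0.079 ] [0.5721 0.2657 0.079 ] slot end [0.5919 0.3094 0.075 ] [0.5747 0.3045 0.075 ] plate near corners [0.6175 0.342  0.075 ] [0.5566 0.3322 0.075 ]
handle top side [ 0.5026 -0.0807  0.114 ] tip [ 0.4675 -0.1097  0.058 ] mark [ 0.549  -0.1621  0.049 ]
```

```bash
python3 -m pendant '[[-1,0,0,0,0,0.8],[-1,0,0,0,0,0.8],[-1,0,0,0,0,0.8],[-1,0,0,0,0,0.8],[-1,0,0,0,0,0.8],[-1,0,0,0,0,0.8],[-1,0,0,0,0,0.8],[-1,0,0,0,0,0.8],[-1,0,0,0,0,0.8],[-1,0,0,0,0,0.4]]' 1
cat >> h.py <<'E'
def rel(p,yaw=100):
    from rig import bot
    s=bot.sense();M=R.from_quat(s["tool_rot"]).as_matrix()
    t=M.T@(np.array(p)-s["eef_pos"])/.03
    y=np.radians(yaw);X=np.array([np.cos(y),np.sin(y),0]);Z=np.array([0,0,-1.]);G=np.stack([X,np.cross(Z,X),Z],1)
    r=R.from_matrix(M.T@G).as_rotvec(degrees=True)/8
    print("t",round(s["time_s"],2),"pos",s["eef_pos"].round(4),"yaw",np.degrees(np.arctan2(M[1,0],M[0,0])).round(2),"rel units",t.round(2),"turn",r.round(2),"w",round(s["width"],4),"F",s["ft_force"].round(1))
E
python3 -c "
from h import *
rel([.617,.12,.20])"
```

```text
time_s: 1.15
eef_pos: [0.3764, 0.3279, 0.2406]
tool_rot: [0.652, 0.758, -0.003, 0.0]
ft_force: [0.7, -0.3, 0.5]
width: 0.0854
t 1.15 pos [0.3764 0.3279 0.2406] yaw 98.55 rel units [-8.04  6.91  1.36] turn [-0.04  0.03 -0.18] w 0.0854 F [ 0.7 -0.3  0.5]
```

```bash
python3 -m pendant '[[-1,0.86,0,0,0,-0.1],[-1,0.86,0,0,0,-0.1],[-1,0.86,0,0,0,0],[-1,0.86,0,0,0,0],[-1,0.86,0,0,0,0],[-1,0.86,0,0,0,0],[-1,0.86,0,0,0,0],[-0.5,0.5,0,0,0,0],[0,0,0,0,0,0]]' 1
python3 -c "
from h import *
snap('wrist','w1')
rel([.617,.12,.20])"
```

```text
time_s: 2.05
eef_pos: [0.6146, 0.1262, 0.2375]
tool_rot: [0.643, 0.766, -0.006, -0.001]
ft_force: [-0.2, -0.3, -0.7]
width: 0.0856
t 2.1 pos [0.6134 0.127  0.2375] yaw 100.0 rel units [-0.24  0.09  1.25] turn [-0.08  0.04 -0.  ] w 0.0856 F [-0.7 -0.9 -1.1]
```

View pics/w1.png

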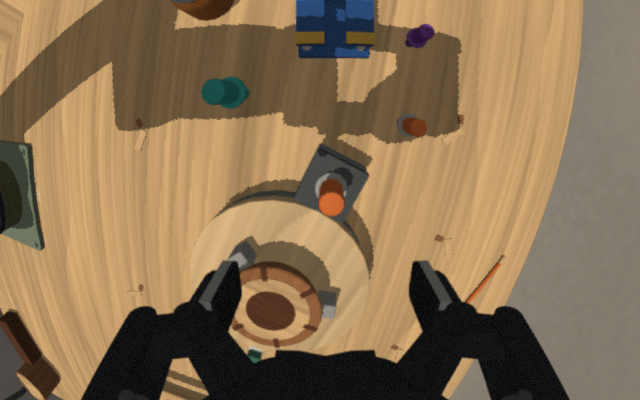

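The view shows the orange pin in the dark ear, top at about (331,204), roughly on the jaw centre line. The stand's open end is at the top, (335,40).

Run:
```python
from h import *
d,s,c=load("w1")
im=d["image"][:,:,::-1]
cv2.imwrite("pics/w1c.png",cv2.resize(im[140:240,260:400],None,fx=5,fy=5,interpolation=cv2.INTER_CUBIC))
cv2.imwrite("pics/w1d.png",cv2.resize(im[0:80,260:420],None,fx=5,fy=5,interpolation=cv2.INTER_CUBIC))
print(atz(c,331.5,204.5,.108))
```

```text
[0.61965243 0.12096499 0.108     ]
```

View pics/w1c.png

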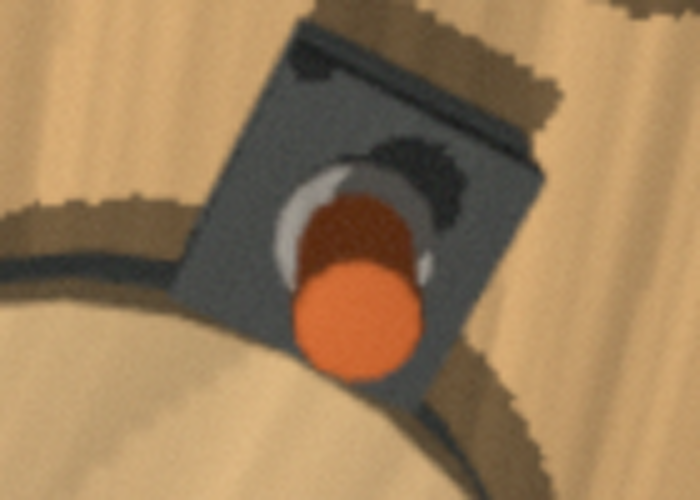

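View pics/w1d.png

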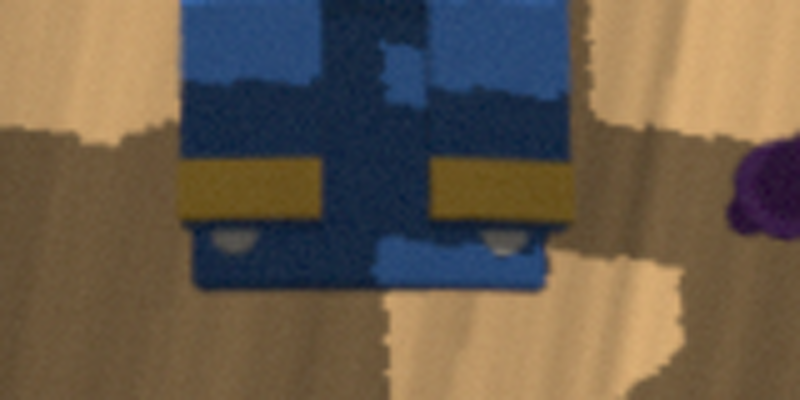

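```bash
python3 - <<'E'
from h import *
d,s,c=load("w1")
print(atz(c,331.6,204,.108)[:2],atz(c,331,187.4,.058)[:2])
Q=lambda u,v,z=.079:atz(c,260+u/5,v/5,z)
a,b,e,f=Q(322,219),Q(430,219),Q(180,219),Q(573,219)
print(a,b,e,f,np.linalg.norm(b-a),np.linalg.norm(f-e))
m=(e+f+a+b)/4;v=(f-e);v/=np.linalg.norm(v);x=np.array([-v[1],v[0],0]);print(m,x,np.degrees(np.arctan2(x[1],x[0])),"seat",m+x*.033)
print(proj(c,m+x*.033-[0,0,.004]))
E
python3 -c "
from h import *
rel([.6195,.1213,.10])"
```

```text
[0.61965564 0.12143769] [0.61943486 0.12244159]
[0.58855621 0.26074733 0.079     ] [0.60771124 0.2642969  0.079     ] [0.56317618 0.25677706 0.079     ] [0.63321135 0.26976739 0.079     ] 0.019481138571294625 0.07122972423276104
[0.59816374 0.26289717 0.079     ] [-0.18237231  0.98322955  0.        ] 100.50797102301703 seat [0.59214546 0.29534375 0.079     ]
(np.float64(334.79037923537385), np.float64(11.02467813637611))
t 2.1 pos [0.6134 0.127  0.2375] yaw 100.0 rel units [-0.2   0.22  4.58] turn [-0.08  0.04 -0.  ] w 0.0856 F [-0.7 -0.9 -1.1]
```

```bash
python3 -m pendant '[[-0.2,0.22,0.6,-0.08,0.04,0],[0,0,0.8,0,0,0],[0,0,0.8,0,0,0],[0,0,0.8,0,0,0],[0,0,0.6,0,0,0],[0,0,0,0,0,0]]' 1
python3 -c "
from h import *
rel([.6195,.1216,.085])"
```

```text
time_s: 2.7
eef_pos: [0.6144, 0.128, 0.1271]
tool_rot: [0.641, 0.768, 0.0, -0.002]
ft_force: [-0.3, 0.1, -0.3]
width: 0.0854
t 2.7 pos [0.6144 0.128  0.1271] yaw 100.3 rel units [-0.25  0.13  1.4 ] turn [-0.02 -0.03  0.04] w 0.0854 F [-0.3  0.1 -0.3]
```

```bash
python3 -m pendant '[[-0.25,0.15,0.3,0,0,0],[0,0,0.6,0,0,0],[0,0,0.4,0,0,0],[0,0,0,0,0,0]]' 1
python3 -c "
from h import *
snap('wrist','w2')
rel([.6195,.1216,.085])"
```

```text
time_s: 3.1
eef_pos: [0.6212, 0.123, 0.0898]
tool_rot: [0.64, 0.769, 0.003, -0.0]
ft_force: [0.8, -0.1, 0.2]
width: 0.0855
t 3.15 pos [0.6217 0.1231 0.0907] yaw 100.47 rel units [-0.04 -0.08  0.19] turn [ 0.03 -0.03  0.06] w 0.0858 F [-0.8 -0.1  0.6]
```

View pics/w2.png

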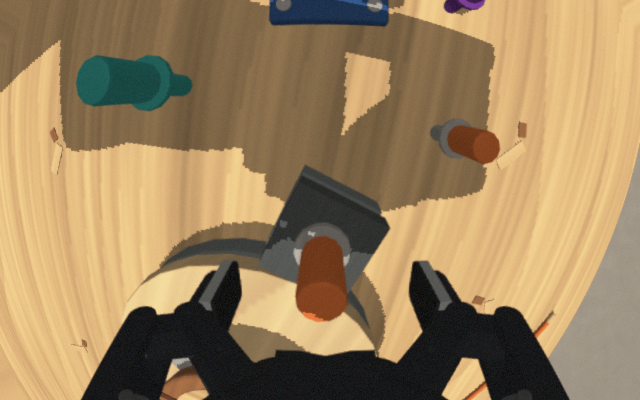

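The pin grip (320,275) is between the pads, a couple of mm left of centre, which agrees with the measurement. I'll make the small correction and close.

```bash
python3 -m pendant '[[-0.05,-0.08,0.2,0,0,0],[0,0,0,0,0,0]]' 1; python3 -c "
from h import *
rel([.6195,.1216,.085])"
python3 -m pendant '[[0,0,0,0,0,0],[0,0,0,0,0,0],[0,0,0,0,0,0],[0,0,0,0,0,0],[0,0,0,0,0,0],[0,0,0,0,0,0]]' 0
python3 -c "
from h import *
rel([.6195,.1216,.085])"
```

```text
time_s: 3.35
eef_pos: [0.6205, 0.1212, 0.0858]
tool_rot: [0.64, 0.769, 0.004, 0.001]
ft_force: [0.5, 0.0, -0.4]
width: 0.0853
t 3.35 pos [0.6205 0.1212 0.0858] yaw 100.48 rel units [ 0.02 -0.03  0.03] turn [ 0.05 -0.03  0.06] w 0.0853 F [ 0.5  0.  -0.4]
time_s: 3.95
eef_pos: [0.6214, 0.1212, 0.0876]
tool_rot: [0.64, 0.769, 0.005, 0.002]
ft_force: [-0.1, -0.8, -0.7]
width: 0.0224
t 3.95 pos [0.6214 0.1212 0.0876] yaw 100.47 rel units [ 0.02 -0.06  0.09] turn [ 0.08 -0.03  0.06] w 0.0224 F [-0.1 -0.8 -0.7]
```

```bash
python3 -m pendant '[[0,0,-0.4,0,0,0],[0,0,-0.5,0,0,0],[0,0,-0.5,0,0,0],[0,0,-0.5,0,0,0],[0,0,-0.5,0,0,0],[0,0,-0.5,0,0,0],[0,0,-0.5,0,0,0],[0,0,-0.4,0,0,0],[0,0,0,0,0,0]]' 0
python3 -c "
from h import *
snap('wrist','w3');snap('side','s3')
rel([.592,.295,.19],100.5)"
```

```text
time_s: 4.85
eef_pos: [0.6197, 0.1207, 0.2093]
tool_rot: [0.64, 0.769, 0.005, 0.002]
ft_force: [0.4, 0.0, -1.0]
width: 0.0223
t 4.95 pos [0.6187 0.1204 0.2072] yaw 100.47 rel units [5.88 0.18 0.6 ] turn [ 0.04 -0.03 -0.  ] w 0.0221 F [-0.6 -0.8 -2.5]
```

View pics/w3.png

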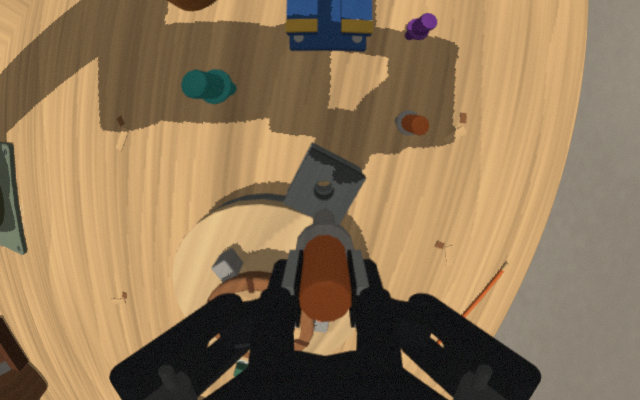

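View pics/s3.png

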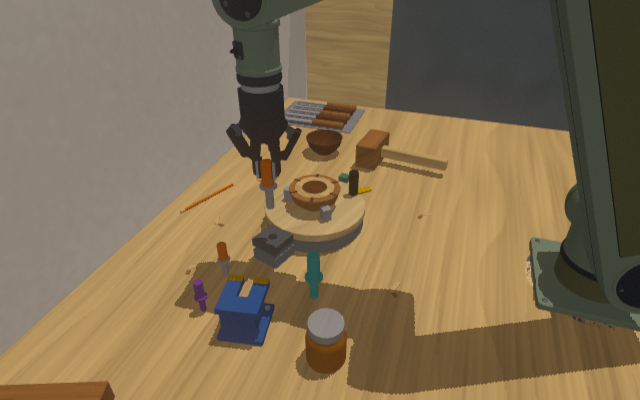

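The pin is out of its bore and upright in the jaws (grip top in the wrist view at about (326,300)). Next I work out its offset in the tool frame and move over the seat.

Run:
```python
from h import *
d,s,c=load("w3")
im=d["image"][:,:,::-1]
cv2.imwrite("pics/w3c.png",cv2.resize(im[190:340,250:400],None,fx=4,fy=4,interpolation=cv2.INTER_CUBIC))
M=R.from_quat(s["tool_rot"]).as_matrix()
z=.056+s["eef_pos"][2]-.0876
for u,v,h in [(326,300,.052),(325,228,-.004)]:
    p=atz(c,u,v,z+h);print(p,M.T@(p-s["eef_pos"]))
```

```text
[0.61901348 0.1226795  0.22971716] [ 2.19677705e-03 -9.37711184e-05 -2.03929698e-02]
[0.61736604 0.13262136 0.17371716] [ 0.01203942 -0.00046206  0.03564756]
```

View pics/w3c.png

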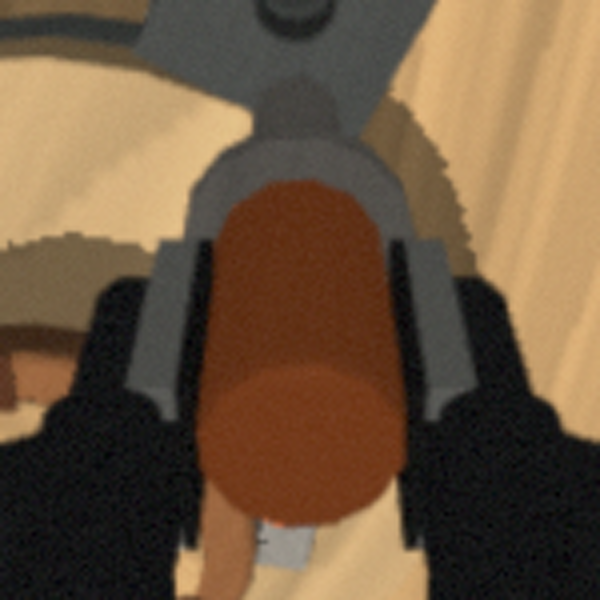

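```bash
python3 -m pendant '[[0.8,0,0,0,0,0],[0.8,0,0,0,0,0],[0.8,0,0,0,0,0],[0.8,0.1,0,0,0,0],[0.8,0.1,0,0,0,0],[0.8,0,0,0,0,0],[0.6,0,0,0,0,0],[0.3,0,0,0,0,0],[0,0,0,0,0,0]]' 0
python3 -c "
from h import *
rel([.592,.295,.19],100.5)
snap('wrist','w4');snap('side','s4');snap('top','t4')"
```

```text
time_s: 5.85
eef_pos: [0.5886, 0.2933, 0.1967]
tool_rot: [0.641, 0.768, -0.005, -0.004]
ft_force: [0.3, -1.0, -2.1]
width: 0.0228
t 5.85 pos [0.5886 0.2933 0.1967] yaw 100.33 rel units [0.04 0.13 0.22] turn [-0.09  0.   -0.02] w 0.0228 F [ 0.3 -1.  -2.1]
```

View pics/w4.png

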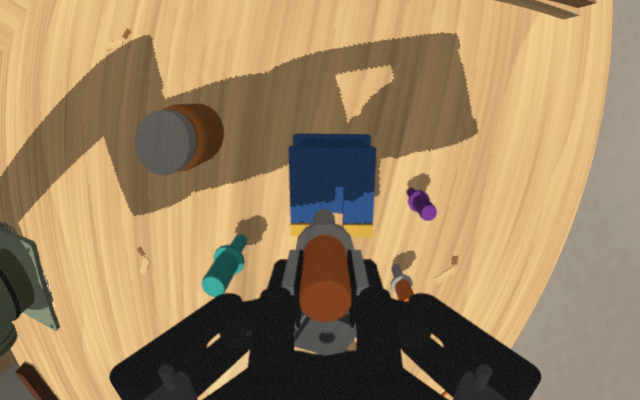

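View pics/s4.png

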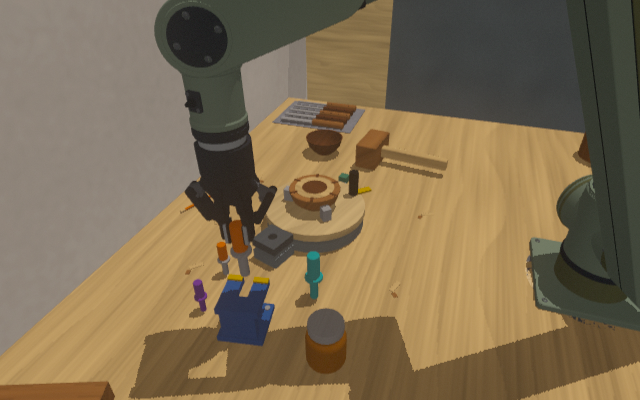

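Run:
```python
from h import *
d,s,c=load("w4");im=d["image"][:,:,::-1].copy()
M=R.from_quat(s["tool_rot"]).as_matrix()
big=cv2.resize(im[110:340,250:400],None,fx=4,fy=4,interpolation=cv2.INTER_CUBIC)[:, :]
cv2.imwrite("pics/w4c.png",big[180:780])
# overlay: tool-frame model, pin centre at tool z = dz
def draw(ax,ay,tilt,col,img,dz=.0316):
    Rt=R.from_euler('y',tilt).as_matrix();t=np.linspace(0,2*np.pi,60)
    for r,h in [(.012,.052),(.017,.002),(.017,-.004),(.008,-.052)]:
        P=np.stack([r*np.cos(t),r*np.sin(t),0*t-h],1)@Rt.T+[ax,ay,dz]
        W=P@M.T+s["eef_pos"]
        q=np.array([proj(c,w) for w in W]);q=((q-[250,155])*4).round().astype(int)
        cv2.polylines(img,[q],True,col,1)
a=cv2.resize(im[155:340,250:400],None,fx=4,fy=4,interpolation=cv2.INTER_CUBIC);b=a.copy()
draw(0,0,0,(0,255,0),a)
cv2.imwrite("pics/w4o.png",a)
```

```text
(no output)
```

View pics/w4o.png

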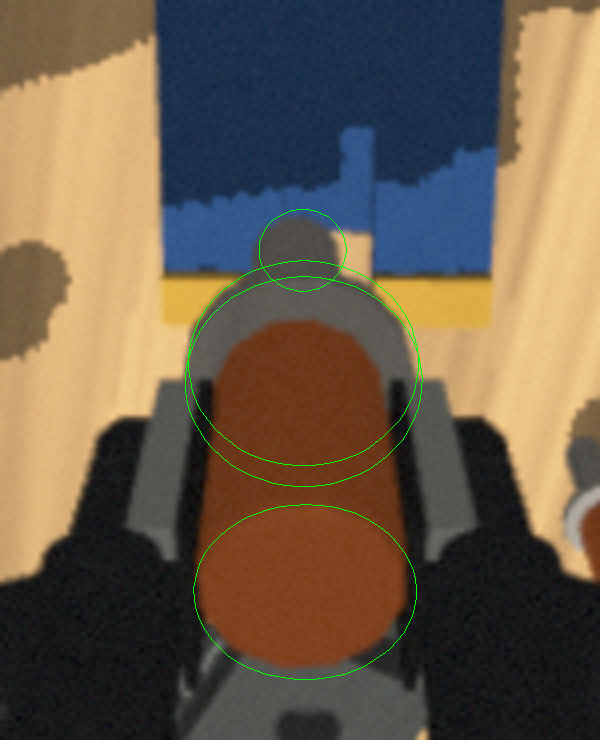

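Run:
```python
from h import *
d,s,c=load("w4")
Q=lambda u,v,z=.079:atz(c,250+u/4,155+v/4,z)
e,f,g,h=Q(163,326),Q(491,327),Q(162,279),Q(492,279)
print(e,f,np.linalg.norm(f-e),np.linalg.norm(h-g))
v=(f-e)+(h-g);v/=np.linalg.norm(v);x=np.array([-v[1],v[0],0])
print(np.degrees(np.arctan2(x[1],x[0])),"seat from outer",(e+f)/2+x*.033,"from inner",(g+h)/2+x*.022)
# slot right wall, plate sides near slot end
r=Q(373,200,.075);print("slot right wall point",r,"-> lateral of slot centre",v@r-.010, "seat lateral",v@((e+f)/2+x*.033))
l,rr=Q(158,150,.075),Q(500,150,.075);print("plate sides lateral",v@l,v@rr,(v@l+v@rr)/2)
dt,st,ct=load("t4");cv2.imwrite("pics/t4c.png",cv2.resize(dt["image"][130:230,150:300,::-1],None,fx=5,fy=5,interpolation=cv2.INTER_CUBIC))
ds,ss,cs=load("s4");cv2.imwrite("pics/s4c.png",cv2.resize(ds["image"][200:350,180:300,::-1],None,fx=4,fy=4,interpolation=cv2.INTER_CUBIC))
print("tcp lateral",v@s["eef_pos"])
```

```text
[0.56266394 0.25690083 0.079     ] [0.6335211  0.26983579 0.079     ] 0.0720281231732663 0.07134601147882497
100.44323852959715 seat from outer [0.5921109  0.29582166 0.079     ] from inner [0.59198456 0.29610158 0.079     ]
slot right wall point [0.60250992 0.29265465 0.075     ] -> lateral of slot centre 0.6355762923075289 seat lateral 0.6359235904782972
plate sides lateral 0.5999324288719423 0.6724230213128197 0.636177725092381
tcp lateral 0.6319746923448919
```

View pics/s4c.png

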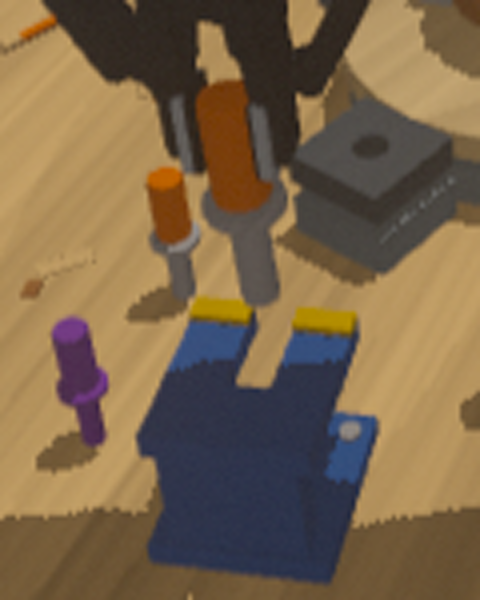

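```bash
python3 -m pendant '[[0.06,0.13,0.3,-0.1,0,0],[0,0,0.3,0,0,0],[0,0,0.2,0,0,0],[0,0,0,0,0,0]]' 0
python3 -c "
from h import *
rel([.5922,.2955,.168],100.5)"
```

```text
time_s: 6.4
eef_pos: [0.5937, 0.2903, 0.1728]
tool_rot: [0.643, 0.766, 0.0, 0.001]
ft_force: [-0.3, -0.1, -1.7]
width: 0.0225
t 6.4 pos [0.5937 0.2903 0.1728] yaw 99.98 rel units [ 0.18 -0.02  0.16] turn [ 0.02  0.01 -0.07] w 0.0225 F [-0.3 -0.1 -1.7]
```

```bash
python3 -m pendant '[[0.18,-0.02,0.1,0,0,-0.07],[0,0,0,0,0,0],[0,0,0,0,0,0]]' 0
python3 -c "
from h import *
rel([.5922,.2955,.168],100.5)
snap('wrist','w5');d,s,c=snap('side','s5')
cv2.imwrite('pics/s5c.png',cv2.resize(d['image'][200:350,180:300,::-1],None,fx=4,fy=4,interpolation=cv2.INTER_CUBIC))
d,s,c=load('w5');im=d['image'][:,:,::-1].copy()
M=R.from_quat(s['tool_rot']).as_matrix()
a=cv2.resize(im[155:340,250:400],None,fx=4,fy=4,interpolation=cv2.INTER_CUBIC)
t=np.linspace(0,2*np.pi,60)
for r,h in [(.012,.052),(.017,.002),(.017,-.004),(.008,-.052)]:
    W=np.stack([r*np.cos(t),r*np.sin(t),.0336-h+0*t],1)@M.T+s['eef_pos']
    q=np.array([proj(c,w) for w in W]);q=((q-[250,155])*4).round().astype(int);cv2.polylines(a,[q],True,(0,255,0),1)
y=np.radians(100.5);X=np.array([np.cos(y),np.sin(y),0]);Y=np.array([-X[1],X[0],0]);S=np.array([.592,.2958,.075])
q=np.array([proj(c,S+X*i+Y*j) for i,j in [(-.033,.01),(.011,.01),(.011,-.01),(-.033,-.01)]]);q=((q-[250,155])*4).round().astype(int);cv2.polylines(a,[q],True,(255,255,0),1)
cv2.imwrite('pics/w5o.png',a)
"
```

```text
time_s: 6.7
eef_pos: [0.5924, 0.2953, 0.17]
tool_rot: [0.639, 0.769, 0.0, 0.001]
ft_force: [-0.5, 0.3, -1.6]
width: 0.0226
t 6.7 pos [0.5924 0.2953 0.17  ] yaw 100.54 rel units [ 0.01 -0.01  0.07] turn [0.02 0.01 0.  ] w 0.0226 F [-0.5  0.3 -1.6]
```

View pics/w5o.png

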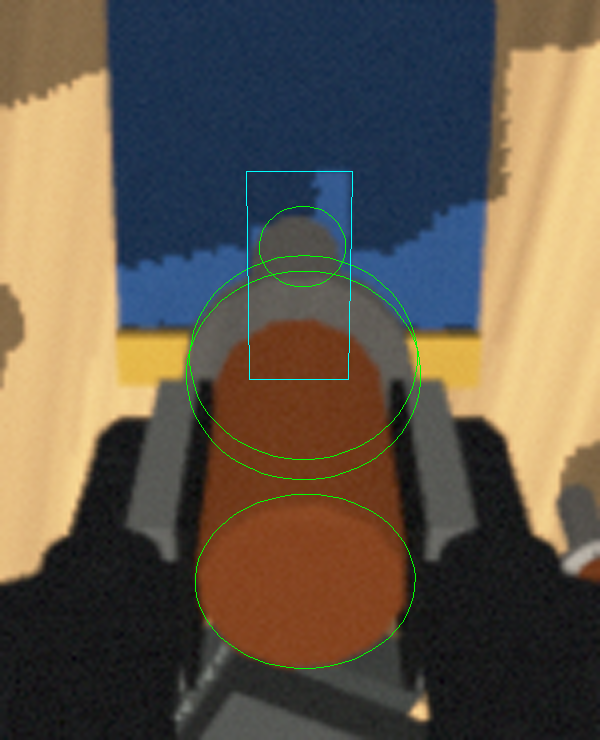

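View pics/s5c.png

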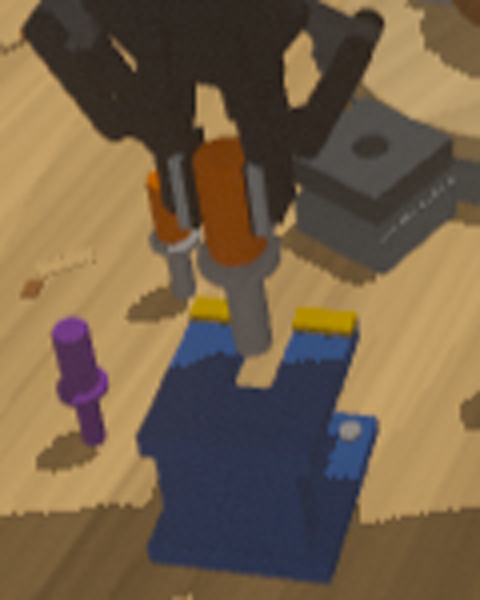

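The shank is inside the slot outline in the wrist view (slot edges at x 247–352, shank at about 253–338) and lines up in the side view. I'll descend in steps.

```bash
python3 -m pendant '[[0,0.02,0.25,0,0,0],[0,0,0.25,0,0,0],[0,0,0.25,0,0,0],[0,0,0,0,0,0]]' 0
python3 -c "
from h import *
rel([.5927,.2955,.1126],100.5)"
```

```text
time_s: 7.2
eef_pos: [0.5929, 0.2955, 0.1455]
tool_rot: [0.639, 0.769, 0.0, 0.001]
ft_force: [-0.3, -0.5, -2.1]
width: 0.0227
t 7.2 pos [0.5929 0.2955 0.1455] yaw 100.55 rel units [ 0.   -0.01  1.1 ] turn [0.02 0.01 0.01] w 0.0227 F [-0.3 -0.5 -2.1]
```

```bash
python3 -m pendant '[[0,0,0.25,0,0,0],[0,0,0.25,0,0,0],[0,0,0.25,0,0,0],[0,0,0.1,0,0,0],[0,0,0,0,0,0]]' 0
python3 -c "
from h import *
rel([.5927,.2955,.1106],100.5)
d,s,c=snap('side','s6')
cv2.imwrite('pics/s6c.png',cv2.resize(d['image'][200:350,180:300,::-1],None,fx=4,fy=4,interpolation=cv2.INTER_CUBIC))
"
```

```text
time_s: 7.7
eef_pos: [0.5928, 0.2953, 0.1169]
tool_rot: [0.639, 0.769, -0.0, 0.001]
ft_force: [-0.3, 0.1, -1.4]
width: 0.0222
t 7.7 pos [0.5928 0.2953 0.1169] yaw 100.54 rel units [ 0.01 -0.    0.21] turn [0.01 0.01 0.01] w 0.0222 F [-0.3  0.1 -1.4]
```

View pics/s6c.png

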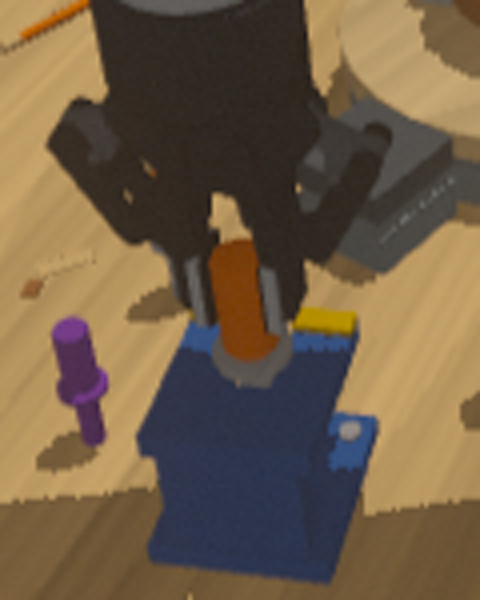

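The shank has entered the slot without force. I'll lower it the rest of the way.

```bash
python3 -m pendant '[[0,0,0.1,0,0,0],[0,0,0.08,0,0,0],[0,0,0,0,0,0]]' 0
python3 -m pendant '[[0,0,0.06,0,0,0],[0,0,0,0,0,0]]' 0
python3 -c "
from h import *
rel([.5927,.2955,.1106],100.5)"
```

```text
time_s: 8.05
eef_pos: [0.5933, 0.2955, 0.1121]
tool_rot: [0.639, 0.769, 0.001, 0.002]
ft_force: [-0.2, 0.1, -2.6]
width: 0.0228
time_s: 8.25
eef_pos: [0.5937, 0.2957, 0.1109]
tool_rot: [0.639, 0.769, 0.001, 0.002]
ft_force: [-0.2, -0.2, -1.9]
width: 0.0227
t 8.25 pos [0.5937 0.2957 0.1109] yaw 100.54 rel units [-0.   -0.03  0.01] turn [0.03 0.01 0.01] w 0.0227 F [-0.2 -0.2 -1.9]
```

```bash
python3 -m pendant '[[0,-0.03,0.07,0,0,0],[0,0,0,0,0,0]]' 0
python3 -m pendant '[[0,0,0.06,0,0,0],[0,0,0,0,0,0]]' 0
python3 -c "
from h import *
rel([.5927,.2955,.1106],100.5)"
```

```text
time_s: 8.45
eef_pos: [0.5939, 0.2958, 0.1112]
tool_rot: [0.639, 0.769, 0.003, 0.003]
ft_force: [0.3, 0.1, -2.2]
width: 0.0225
time_s: 8.65
eef_pos: [0.5943, 0.2959, 0.1108]
tool_rot: [0.639, 0.769, 0.004, 0.003]
ft_force: [-0.2, -0.5, -2.6]
width: 0.0226
t 8.65 pos [0.5943 0.2959 0.1108] yaw 100.55 rel units [-0.   -0.05  0.  ] turn [0.07 0.   0.01] w 0.0226 F [-0.2 -0.5 -2.6]
```

```bash
python3 -m pendant '[[0,-0.05,0.12,-0.05,0,0],[0,0,0,0,0,0]]' 0
python3 -c "
from h import *
rel([.5927,.2955,.1106],100.5)
d,s,c=snap('side','s7')
cv2.imwrite('pics/s7c.png',cv2.resize(d['image'][200:350,180:300,::-1],None,fx=4,fy=4,interpolation=cv2.INTER_CUBIC))
d,s,c=snap('wrist','w7')
"
```

```text
time_s: 8.85
eef_pos: [0.594, 0.2958, 0.1112]
tool_rot: [0.639, 0.769, 0.009, 0.007]
ft_force: [-0.9, -0.6, -2.5]
width: 0.0225
t 8.85 pos [0.594  0.2958 0.1112] yaw 100.54 rel units [-0.   -0.05  0.02] turn [ 0.16 -0.    0.01] w 0.0225 F [-0.9 -0.6 -2.5]
```

View pics/s7c.png

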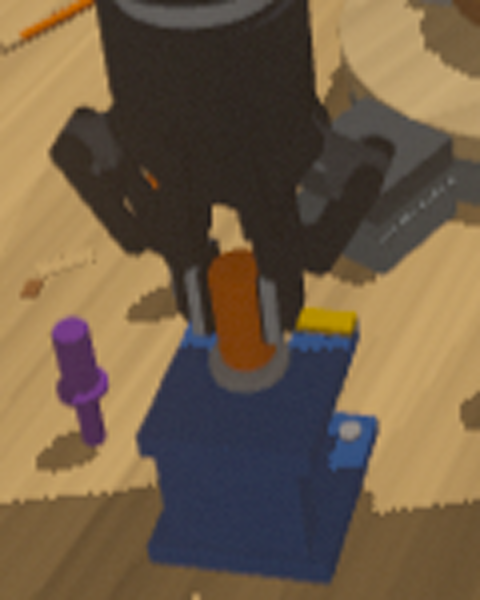

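View pics/w7.png

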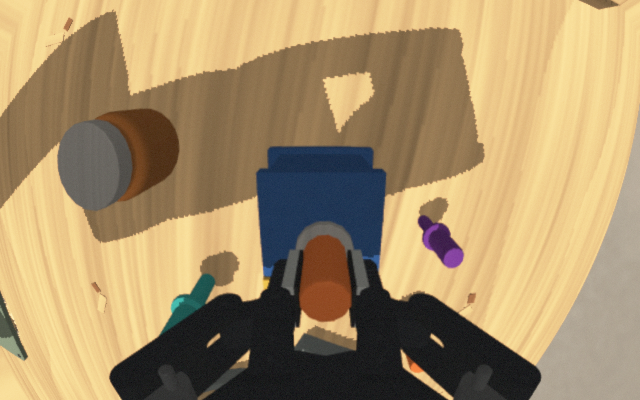

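The collar sits on the plate in the side view (250,370), and further lowering gives no travel, so it is seated. I'll release it and retreat straight up.

```bash
python3 -m pendant '[[0,0,0,0,0,0],[0,0,0,0,0,0],[0,0,0,0,0,0],[0,0,0,0,0,0],[0,0,0,0,0,0],[0,0,0,0,0,0]]' 1
python3 -m pendant '[[0,0,-0.4,0.1,0,0],[0,0,-0.7,0,0,0],[0,0,-0.8,0,0,0],[0,0,-0.8,0,0,0],[0,0,-0.8,0,0,0],[0,0,0,0,0,0]]' 1
python3 -c "
from h import *
rel([.5927,.2955,.1106],100.5)
d,s,c=snap('side','s8')
cv2.imwrite('pics/s8c.png',cv2.resize(d['image'][200:350,180:300,::-1],None,fx=4,fy=4,interpolation=cv2.INTER_CUBIC))
d,s,c=snap('wrist','w8');snap('top','t8')
"
```

```text
time_s: 9.55
eef_pos: [0.5942, 0.296, 0.1086]
tool_rot: [0.639, 0.769, 0.008, 0.006]
ft_force: [-1.0, 1.0, -0.3]
width: 0.0852
time_s: 10.15
eef_pos: [0.5931, 0.2956, 0.2156]
tool_rot: [0.639, 0.769, 0.001, 0.001]
ft_force: [0.3, 0.1, 0.3]
width: 0.0853
t 10.15 pos [0.5931 0.2956 0.2156] yaw 100.55 rel units [ 0.   -0.02  3.5 ] turn [0.02 0.01 0.01] w 0.0853 F [0.3 0.1 0.3]
```

View pics/s8c.png

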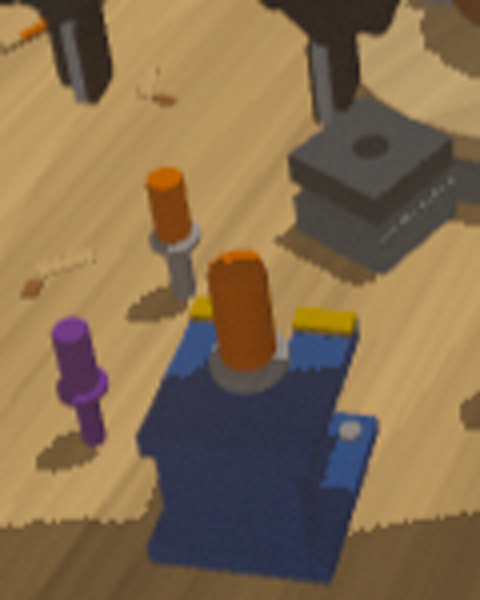

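View pics/w8.png

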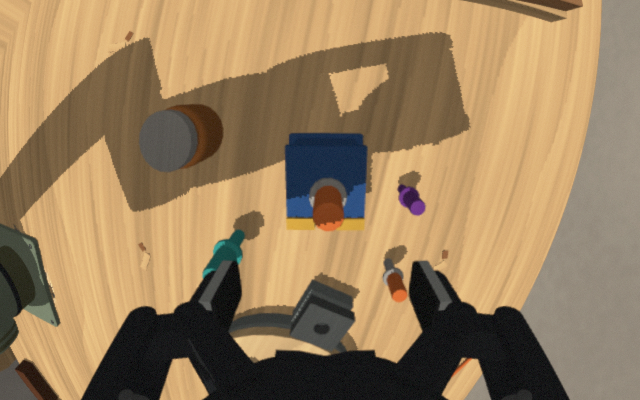

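Run:
```python
from h import *
d,s,c=load("w8");im=d["image"][:,:,::-1]
a=cv2.resize(im[150:250,270:390],None,fx=5,fy=5,interpolation=cv2.INTER_CUBIC)
t=np.linspace(0,2*np.pi,60);S=np.array([.592,.2958,.079])
for r,h in [(.012,.052),(.017,.002),(.017,-.004)]:
    q=np.array([proj(c,S+[r*np.cos(k),r*np.sin(k),h]) for k in t]);cv2.polylines(a,[((q-[270,150])*5).round().astype(int)],True,(0,255,0),1)
cv2.imwrite("pics/w8o.png",a)
```

```text
(no output)
```

View pics/w8o.png

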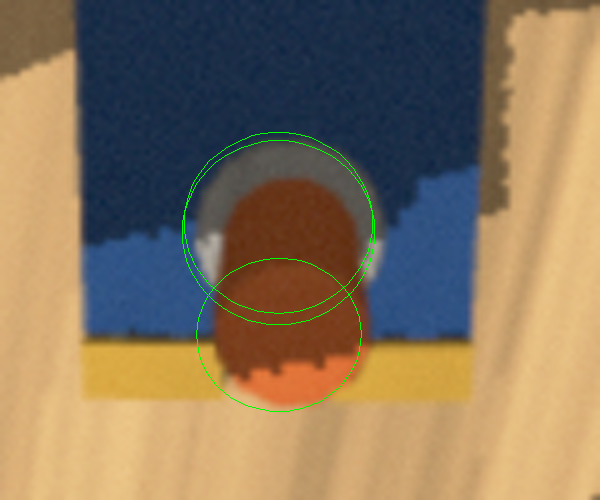

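The pin stands upright with its collar on the plate behind the lips, about 2 mm from the seat. Next is the handle: I'll move over it and turn the tool so the jaws close tangentially.

```bash
python3 -m pendant '[[-0.9,-0.4,0,0,0,0.6],[-0.95,-0.3,0,0,0,0.6],[-0.97,-0.22,0,0,0,0.6],[-0.98,-0.14,0,0,0,0.6],[-1,-0.05,0,0,0,0.6],[-1,0.04,0,0,0,0.6],[-0.98,0.12,0,0,0,0.6],[-0.97,0.2,0,0,0,0.6],[-0.95,0.28,0,0,0,0.6],[-0.93,0.36,0,0,0,0.6],[-0.9,0.44,0,0,0,0.6],[-0.4,0.25,0,0,0,0.6],[0,0,0,0,0,0]]' 1
python3 -c "
from h import *
rel([.5025,-.082,.2],41.5)
snap('wrist','w9')
"
```

```text
time_s: 11.6
eef_pos: [0.5016, -0.0523, 0.1906]
tool_rot: [0.937, 0.348, -0.024, -0.004]
ft_force: [0.8, 0.0, -0.4]
width: 0.0853
t 11.6 pos [ 0.5016 -0.0523  0.1906] yaw 40.77 rel units [-0.64  0.76 -0.3 ] turn [-0.17  0.31 -0.09] w 0.0853 F [ 0.8  0.  -0.4]
```

View pics/w9.png

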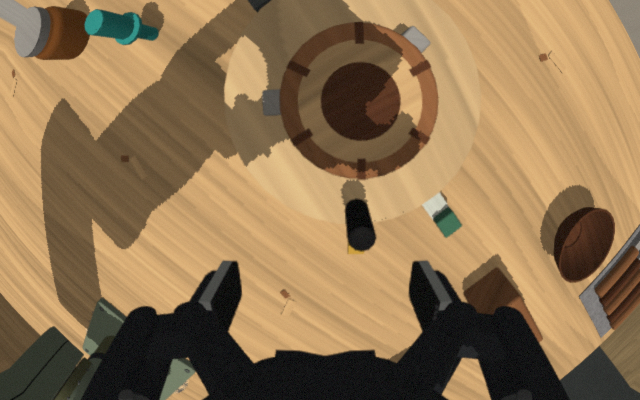

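```bash
python3 - <<'E'
from h import *
d,s,c=load("w9");im=d["image"][:,:,::-1]
cv2.imwrite("pics/w9c.png",cv2.resize(im[160:280,320:480],None,fx=5,fy=5,interpolation=cv2.INTER_CUBIC))
print("handle",atz(c,362,239,.114),"axis bowl",atz(c,361,101,.097))
E
python3 -m pendant '[[-0.5,0.4,-0.3,-0.17,0.31,-0.09],[-0.2,0.36,0,0,0,0],[0,0,0,0,0,0]]' 1
python3 -c "
from h import *
rel([.5025,-.082,.2],41.5)
snap('wrist','w10')
"
```

```text
handle [ 0.50420521 -0.08310359  0.114     ] axis bowl [ 0.57652067 -0.0175553   0.097     ]
time_s: 11.95
eef_pos: [0.5015, -0.0806, 0.1975]
tool_rot: [0.934, 0.358, -0.001, -0.002]
ft_force: [0.1, 0.0, 0.1]
width: 0.0853
t 11.95 pos [ 0.5015 -0.0806  0.1975] yaw 41.97 rel units [-0.01  0.06 -0.08] turn [-0.03  0.    0.06] w 0.0853 F [0.1 0.  0.1]
```

View pics/w9c.png

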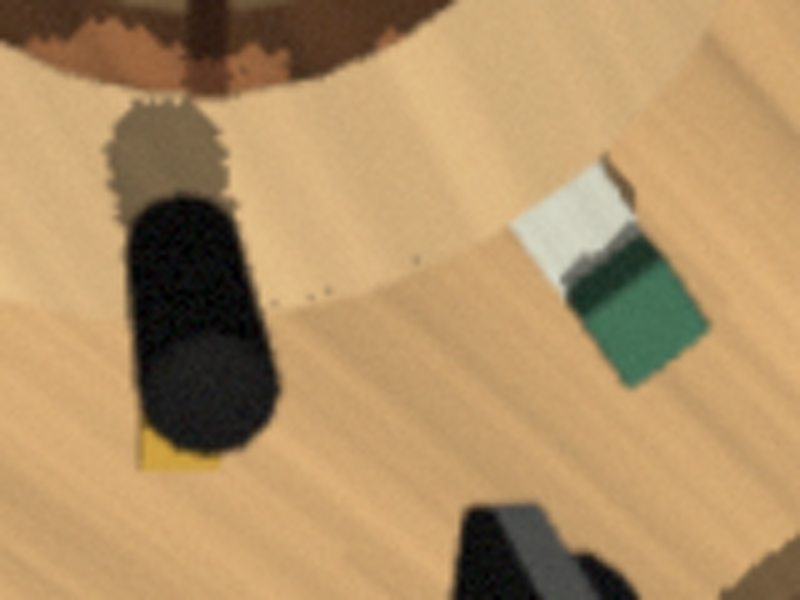

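View pics/w10.png

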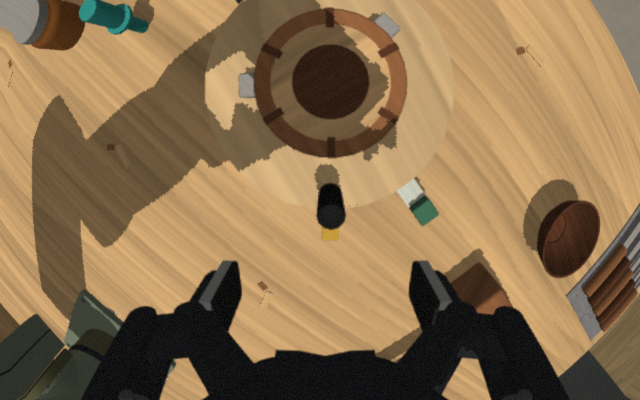

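Run:
```python
from h import *
d,s,c=load("w9")
print("mark w9",atz(c,443.8,217.4,.049), "corners",atz(c,320+580/5,160+314/5,.049),atz(c,320+658/5,160+263/5,.049),"tip w9",atz(c,320+180/5,160+470/5,.058))
d,s,c=load("w10");im=d["image"][:,:,::-1]
cv2.imwrite("pics/w10c.png",cv2.resize(im[160:260,310:450],None,fx=5,fy=5,interpolation=cv2.INTER_CUBIC))
print("handle",atz(c,331,214,.114),"axis",atz(c,331,82,.097))
```

```text
mark w9 [ 0.5532044  -0.15650656  0.049     ] corners [ 0.54398254 -0.15461206  0.049     ] [ 0.56203292 -0.15895448  0.049     ] tip w9 [ 0.47066474 -0.11370071  0.058     ]
handle [ 0.50566418 -0.08178897  0.114     ] axis [ 0.57620961 -0.01821353  0.097     ]
```

View pics/w10c.png

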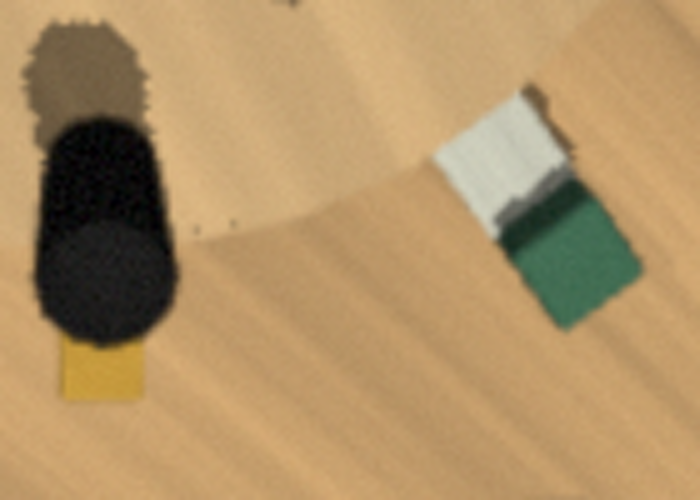

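```bash
python3 - <<'E'
from h import *
d,s,c=load("w10")
A=np.array([.5760,-.0182])
m=atz(c,310+552/5,160+233/5,.049);t=atz(c,310+103/5,160+402/5,.058);h=atz(c,331,214.5,.114)
for n,p in [("mark",m),("tip",t),("handle",h)]:
    v=p[:2]-A;print(n,p,np.hypot(*v),np.degrees(np.arctan2(v[1],v[0])))
m2=np.array([.5532,-.1565])-A;print(np.degrees(np.arctan2(m2[1],m2[0])))
E
python3 -c "
from h import *
rel([.5045,-.083,.09],41.5)"
```

```text
mark [ 0.55243593 -0.15871777  0.049     ] 0.14247985355064688 -99.5196168501553
tip [ 0.47066422 -0.1142537   0.058     ] 0.14255504455568366 -137.63890447382656
handle [ 0.50537596 -0.08205155  0.114     ] 0.09520911247069559 -137.88310419625498
-99.36152044799955
t 12.0 pos [ 0.5012 -0.08    0.1975] yaw 41.98 rel units [0.02 0.17 3.58] turn [-0.04  0.    0.06] w 0.0858 F [-0.3  0.   0.2]
```

```bash
python3 -m pendant '[[0.02,0.15,0.5,0,0,0],[0,0,0.8,0,0,0],[0,0,0.8,0,0,0],[0,0,0.7,0,0,0],[0,0,0,0,0,0]]' 1
python3 -c "
from h import *
rel([.504,-.0835,.09],42)
snap('wrist','w11')"
```

```text
time_s: 12.5
eef_pos: [0.5068, -0.0776, 0.1095]
tool_rot: [0.933, 0.361, -0.002, -0.004]
ft_force: [0.3, -0.3, 0.7]
width: 0.0853
t 12.5 pos [ 0.5068 -0.0776  0.1095] yaw 42.31 rel units [-0.2   0.09  0.65] turn [-0.06 -0.    0.04] w 0.0853 F [ 0.3 -0.3  0.7]
```

View pics/w11.png

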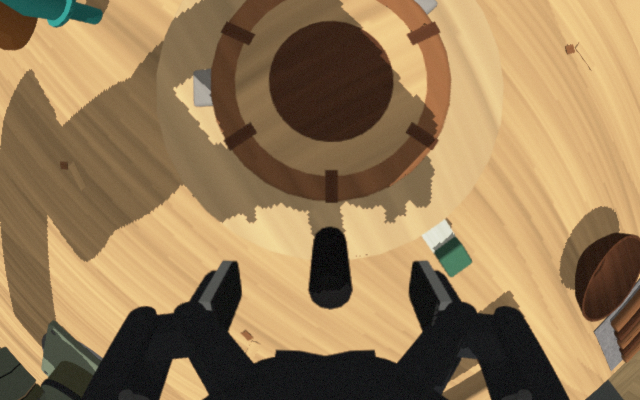

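The post (331,290) is between the pads. I'll finish the descent and close.

```bash
python3 -m pendant '[[-0.2,0.1,0.4,-0.06,0,0],[0,0,0.25,0,0,0],[0,0,0,0,0,0]]' 1
python3 -m pendant '[[0,0,0,0,0,0],[0,0,0,0,0,0],[0,0,0,0,0,0],[0,0,0,0,0,0],[0,0,0,0,0,0],[0,0,0,0,0,0]]' 0
python3 -c "
from h import *
rel([.504,-.0835,.09],42)
snap('wrist','w12')"
```

```text
time_s: 12.85
eef_pos: [0.5085, -0.0828, 0.0933]
tool_rot: [0.932, 0.362, 0.004, 0.002]
ft_force: [0.1, -0.5, 0.5]
width: 0.0852
time_s: 13.45
eef_pos: [0.5099, -0.082, 0.0963]
tool_rot: [0.932, 0.362, 0.005, 0.002]
ft_force: [0.9, -1.0, -2.7]
width: 0.0203
t 13.45 pos [ 0.5099 -0.082   0.0963] yaw 42.45 rel units [-0.18 -0.1   0.21] turn [ 0.06 -0.06  0.06] w 0.0203 F [ 0.9 -1.  -2.7]
```

View pics/w12.png

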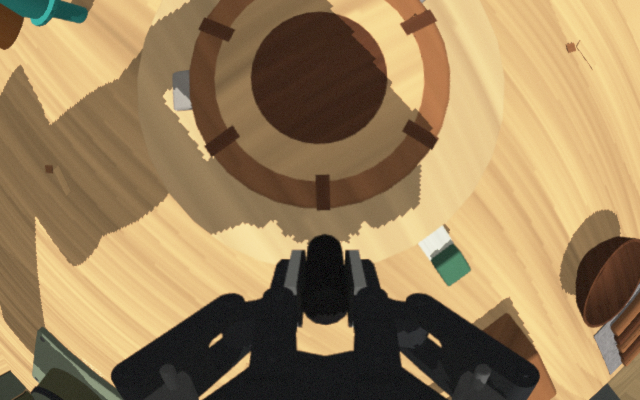

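The grip holds the post (width 20 mm). I'll turn the disc along the arc: tool +y with a negative turn about z.

```bash
python3 -m pendant '[[0.01,0.17,0,0,0,-0.4],[0.01,0.17,0,0,0,-0.4],[0.01,0.17,0,0,0,-0.4],[0.01,0.17,0,0,0,-0.4],[0.01,0.17,0,0,0,-0.4],[0,0,0,0,0,0]]' 0
cat >> h.py <<'E'
def arc():
    from rig import bot
    s=bot.sense();v=s["eef_pos"][:2]-[.576,-.0182];M=R.from_quat(s["tool_rot"]).as_matrix()
    print("phi",np.degrees(np.arctan2(v[1],v[0])),"r",np.hypot(*v),"yaw-180",np.degrees(np.arctan2(M[1,0],M[0,0]))-180,"z",s["eef_pos"][2],s["width"],s["ft_force"].round(1),s["wrist_torque"].round(2))
E
python3 -c "
from h import *
arc();d,s,c=snap('wrist','w13')"
```

```text
time_s: 14.1
eef_pos: [0.5302, -0.0979, 0.0963]
tool_rot: [0.872, 0.489, 0.005, 0.002]
ft_force: [2.8, -0.4, -0.3]
width: 0.0206
phi -119.88411381755351 r 0.09193224090180308 yaw-180 -121.39145290754365 z 0.09627518396090919 0.02056955864007124 [ 2.8 -0.4 -0.3] [ 0.1  -0.05  0.02]
```

View pics/w13.png

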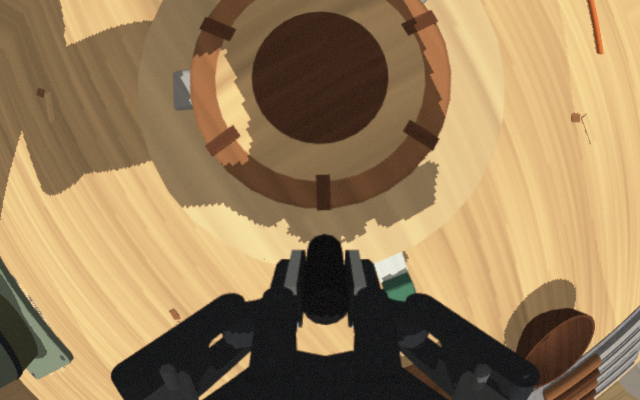

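```bash
python3 -m pendant '[[0.01,0.17,0,0,0,-0.4],[0.01,0.17,0,0,0,-0.4],[0.01,0.17,0,0,0,-0.4],[0.01,0.17,0,0,0,-0.4],[0.01,0.17,0,0,0,-0.4],[0.01,0.1,0,0,0,-0.2],[0,0,0,0,0,0]]' 0
python3 -c "
from h import *
arc();d,s,c=snap('side','s14');snap('top','t14')
cv2.imwrite('pics/s14c.png',cv2.resize(d['image'][140:260,260:400,::-1],None,fx=5,fy=5,interpolation=cv2.INTER_CUBIC))"
```

```text
time_s: 14.85
eef_pos: [0.5559, -0.1081, 0.0963]
tool_rot: [0.788, 0.616, 0.004, 0.002]
ft_force: [3.2, -0.9, 0.1]
width: 0.0205
phi -102.63136836492333 r 0.09210118454494785 yaw-180 -104.01419139136902 z 0.09628686221495995 0.020541768148142608 [ 3.2 -0.9  0.1] [ 0.11 -0.03 -0.15]
```

View pics/s14c.png

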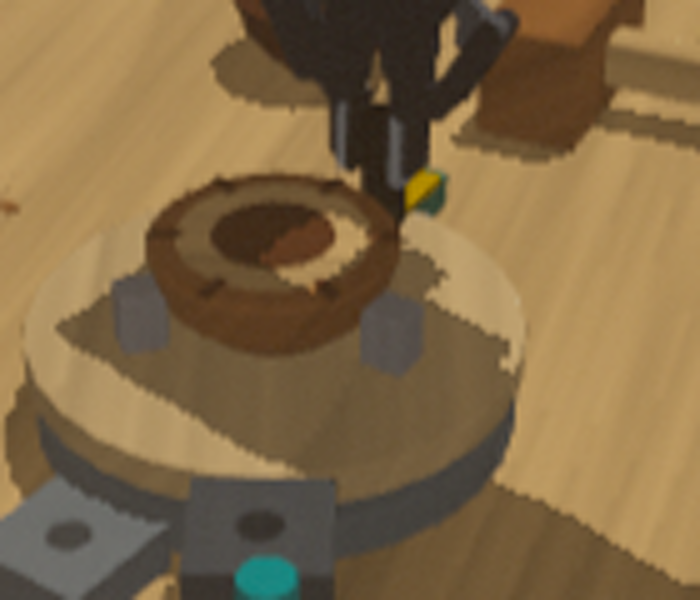

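View pics/t14.png

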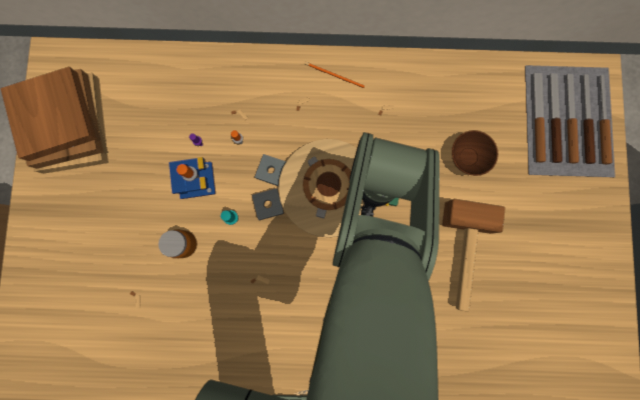

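Run:
```python
from h import *
d,s,c=load("t14")
cv2.imwrite("pics/t14c.png",cv2.resize(d["image"][140:240,230:370,::-1],None,fx=5,fy=5,interpolation=cv2.INTER_CUBIC))
d,s,c=load("s14")
cv2.imwrite("pics/s14d.png",cv2.resize(d["image"][165:190,330:360,::-1],None,fx=16,fy=16,interpolation=cv2.INTER_CUBIC))
for ph in (-104,-102.6,-101,-99.5):
    a=np.radians(ph);p=np.array([.576+.143*np.cos(a),-.0182+.143*np.sin(a),.058]);q=np.array(proj(c,p));print(ph,((q-[330,165])*16).round())
print("mark",((np.array(proj(c,[.5524,-.1587,.049]))-[330,165])*16).round())
```

```text
-104 [257. 145.]
-102.6 [238. 139.]
-101 [215. 133.]
-99.5 [194. 127.]
mark [192. 178.]
```

View pics/t14c.png

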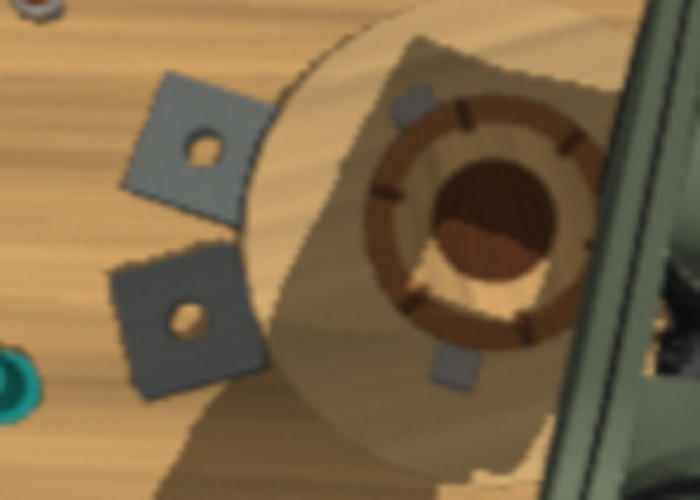

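View pics/s14d.png

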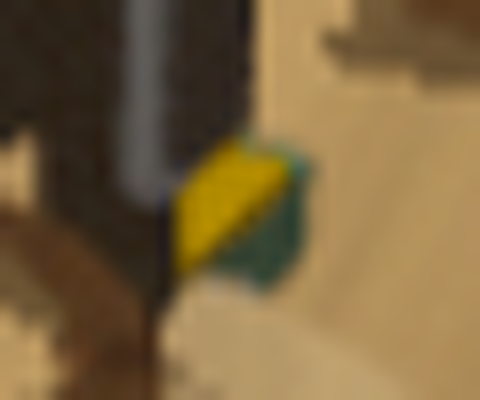

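Run:
```python
from h import *
d,s,c=load("t14")
A=np.array([.576,-.0182])
p=atz(c,230+188/5,140+320/5,.052);b=atz(c,230+204/5,140+149/5,.034)
# ellipse of hole visible mix; compare
for q in (p,b):
    v=q[:2]-A;print(q,np.hypot(*v),np.degrees(np.arctan2(v[1],v[0])))
v=np.array([.6195,.1216])-A;print(np.degrees(np.arctan2(v[1],v[0])))
```

```text
[0.53192076 0.11901921 0.052     ] 0.14412525721070038 107.80869480058625
[0.61517409 0.11760732 0.034     ] 0.14134438929442042 73.90960984076844
72.7160105073365
```

All estimates agree on about 3.3° remaining (TCP angle 3.1°, bore angle 3.4°).

```bash
python3 -m pendant '[[0.01,0.09,0,0,0,-0.2],[0.01,0.09,0,0,0,-0.2],[0,0,0,0,0,0],[0,0,0,0,0,0]]' 0
python3 -c "
from h import *
arc()"
```

```text
time_s: 15.35
eef_pos: [0.5609, -0.1091, 0.0963]
tool_rot: [0.77, 0.638, 0.004, 0.002]
ft_force: [-0.3, -2.7, -0.4]
width: 0.0203
phi -99.46656332227916 r 0.09211118371006528 yaw-180 -100.65322447594342 z 0.09628158878443699 0.020288980121391624 [-0.3 -2.7 -0.4] [-0.08  0.17 -0.32]
```

```bash
python3 -m pendant '[[0,0,0,0,0,0],[0,0,0,0,0,0],[0,0,0,0,0,0],[0,0,0,0,0,0],[0,0,0,0,0,0],[0,0,0,0,0,0]]' 1
python3 -m pendant '[[0,0,-0.4,0,0,0],[0,0,-0.8,0,0,0],[0,0,-0.8,0,0,0],[0,0,-0.8,0,0,0],[0.4,0,-0.8,0,0,0],[0.5,0,-0.5,0,0,0],[0,0,0,0,0,0]]' 1
python3 -c "
from h import *
arc();d,s,c=snap('wrist','w15')
cv2.imwrite('pics/w15c.png',cv2.resize(d['image'][160:300,260:400,::-1],None,fx=4,fy=4,interpolation=cv2.INTER_CUBIC))"
```

```text
time_s: 15.95
eef_pos: [0.5602, -0.1079, 0.0963]
tool_rot: [0.769, 0.639, 0.004, 0.001]
ft_force: [1.0, 0.4, 0.3]
width: 0.0853
time_s: 16.65
eef_pos: [0.5645, -0.0815, 0.2291]
tool_rot: [0.769, 0.639, 0.005, 0.002]
ft_force: [0.3, -0.3, 0.1]
width: 0.0852
phi -100.31277704995449 r 0.06434984883532986 yaw-180 -100.54579060233085 z 0.22907006173909047 0.0851963322402744 [ 0.3 -0.3  0.1] [ 0.01 -0.01 -0.01]
```

View pics/w15.png

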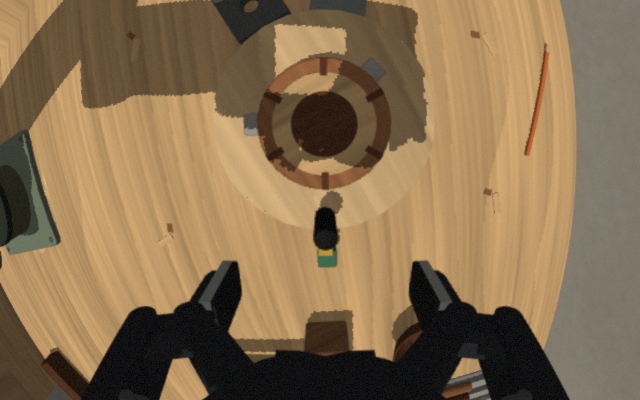

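View pics/w15c.png

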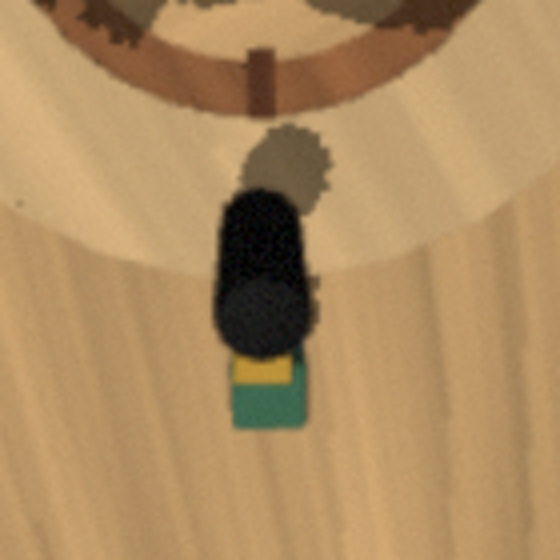

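Run:
```python
from h import *
d,s,c=load("w15")
t=atz(c,260+263/4,160+384/4,.058);o=atz(c,260+270/4,160+429/4,.049)
A=np.array([.576,-.0182]);v=o[:2]-A;print("tip",t,"mark outer",o,np.hypot(*v),"mark inner est",A+v/np.hypot(*v)*.143, "dist",np.linalg.norm(A+v/np.hypot(*v)*.143-t[:2]))
snap('top','t16');snap('side','s16')
d,s,c=load('t16');cv2.imwrite('pics/t16c.png',cv2.resize(d['image'][120:250,150:300,::-1],None,fx=4,fy=4,interpolation=cv2.INTER_CUBIC))
```

```text
tip [ 0.55223658 -0.15850833  0.058     ] mark outer [ 0.55077467 -0.17800786  0.049     ] 0.16178648926783187 mark inner est [ 0.55370381 -0.15945112] dist 0.0017440259034484768
```

View pics/s16.png

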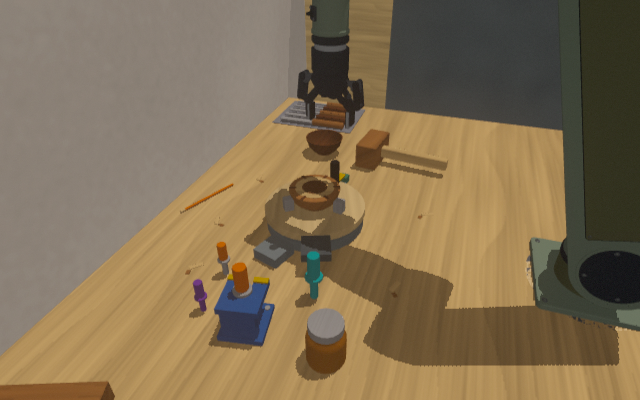

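View pics/t16c.png

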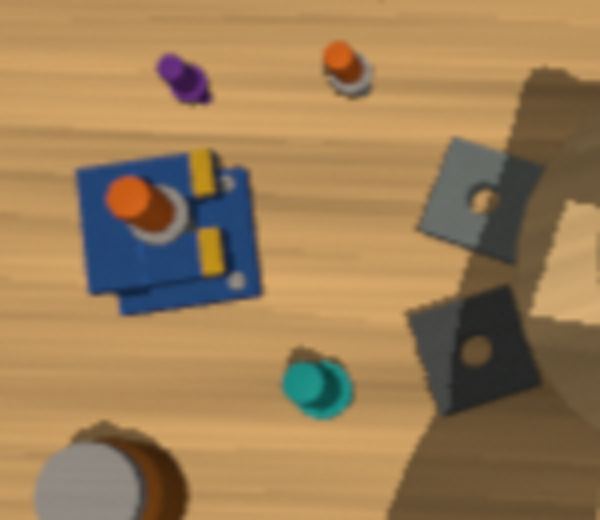

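Run:
```python
from h import *
d,s,c=load("t16");print(atz(c,150+130/4,120+198/4,.131),atz(c,150+160/4,120+214/4,.081))
from rig import bot
print(bot.sense()["qd"].round(3)); bot.sign_off()
```

```text
[0.59186664 0.292534   0.131     ] [0.59246598 0.2921682  0.081     ]
[-0.007  0.016  0.018  0.003 -0.     0.001]
the job is handed in; nothing more can be done
```

I drew the large orange pin out of the ear's bore, lowered it into the blue stand's notch behind the yellow lips, and let go. Then I turned the disc about 0.67 rad by its handle, released it, backed the arm off clear and handed the job in at about 17 s. The hand-in gave no verdict.

- **Pin:** it stands upright with its collar on the plate, about 2–4 mm from my estimate of the seat (limit 9 mm). The top and wrist views disagree by 2–3 mm, about what the calibration allows.
- **Pointer:** the tip is about 2 mm from the green mark (limit 10 mm), based on where I could see the mark's outer edge; its inner edge was hidden.
- **Bystanders:** the jar, bowl, mallet and mark look unmoved in the pictures, though I did not measure them. Contact forces on the wrist stayed within a few N.
- **Oddities:** the wrist force showed no clear jump when the collar touched down. I judged it seated because further lowering gave no travel, and from the side picture. I gripped the handle about 6 mm inside its centre, which made no difference to the turn.

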